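# Press a coverslip through the guard window

### The job

With the fingertips, push the blue slide carrier along its channel into the press until it is fully home against the stop, without lifting it; then reach down through the window of the yellow guard, press the red lever paddle all the way down to its stop, keep it down for two seconds, and withdraw so that it springs back up. Do not touch the guard, do not work the lever before the carrier is home, and leave the bottles, box and glassware around it where they stand.

Things in the scene. Friction and masses are not known exactly. Their poses are not given: they have to be found in the camera images.
- press: Slide press, fixed: white base plate 8 mm thick. Origin on the table right below the window's centre; x points from the front to the lever's hinge, y the way the carrier goes in, z up. Channel along y at x = 45 mm, 54 mm wide, its aluminium rails 14 mm above the plate from y = -140 mm to the black stop at y = 30 mm; beyond the rails the plate runs on to y = -255 mm.
- window (a point): Centre of the 70 x 70 mm window (sides along the press's x, y), at the guard's upper face, 140 mm above the table. The window is cut in a level yellow plate 4 mm thick, reaching x = -60 to 95, y = -65 to 65 mm in the press's frame. The guard is this plate, its four steel posts and the clear panels below it at front and sides.
- paddle (a point): Centre of the upper face of the lever's red paddle (34 mm in the press's x, 40 mm in y), seen through the window and centred in it. At rest 120 mm above the table, 20 mm below the guard's upper face; at the lower stop 18 mm lower. Below it there is only the base plate.
- lever (a joint): Angle of the sprung lever, rad: 0 up at rest, 0.16 fully down at its stop. Hinge axis along the press's y, 115 mm behind the paddle (+x), 112 mm above the table. The push at the paddle is about 3 N at first and 9 N at the stop, where it goes solid. It springs back by itself.
- carrier_end (a point): Centre of the end face to push on, 22 mm above the table, of the blue slide carrier: a loose block 50 mm wide, 180 mm long (along the press's y), 28 mm tall, about 0.35 kg, in the channel on the 8 mm plate. The face starts at y = -235 to -195 mm in the press's frame and is at -150 mm when the carrier's other end meets the stop; it always sticks out of the rails.
- dropper: Loose bystander: amber dropper bottle with yellow collar and blue bulb, 34 mm diameter, 80 mm tall, just in front of the press's guard; origin at the centre of its underside.
- slidebox: Loose bystander: green slide box, 85 x 90 x 30 mm, just behind the press's channel; origin at the centre of its underside.
- jar: Loose bystander: small jar with red cap, 48 mm diameter, 60 mm tall; origin at the centre of its underside.
- stain: Loose bystander: bottle with white cap, 48 mm diameter, 100 mm tall; origin at the centre of its underside.
- beaker: Loose bystander: open glass beaker, 60 mm diameter, 70 mm tall; origin at the centre of its underside.
- petri: Loose bystander: closed stack of two clear petri dishes, 90 mm diameter, 31 mm tall; origin at the centre of its underside.
There are look-alikes about, which are no part of the job. Of the things that look like the part that bears carrier_end, the larger one is meant.

How it is judged:
On the way, in this order (a step that is already met when the one before it is completed fails the run):
1. the carrier is fully home, within 4 mm of its stop (y of carrier_end in the frame of press above -0.154 m), for 0.2 s.
2. the lever is at its lower stop (above 0.14 rad) with the carrier home, for 1.5 s without a break (y of carrier_end in the frame of press above -0.154 m and value of joint lever above 0.14 rad), for 1.5 s.
At the end, for the whole second after the job is handed in: The carrier lies flat in the channel within 4 mm of its stop, the lever is back up (below 0.03 rad), and every bystander stands upright within 20 mm of where it was (y of carrier_end in the frame of press above -0.154 m and value of joint lever below 0.03 rad and height (world z) of carrier_end below 0.028 m and distance of each of dropper, slidebox, jar, stain, beaker, petri from where it was at the start of the episode below 0.02 m and angle between each of dropper, slidebox, jar, stain, beaker, petri's own z axis and vertical below 0.3 rad); the robot touches nothing.
It fails at once if the guard (frame, posts or panels) is touched with more than 1 N (contact force between anything else and guard above 1 N).
It fails at once if the lever is pressed (above 0.04 rad) while the carrier is more than 6 mm short of home (value of joint lever above 0.04 rad and y of carrier_end in the frame of press below -0.156 m).
It fails at once if the carrier is lifted (its end more than 10 mm up) (height (world z) of carrier_end above 0.032 m).
It fails at once if a bystander is moved more than 20 mm, lifted or tipped over (distance of any of dropper, slidebox, jar, stain, beaker, petri from where it was at the start of the episode above 0.02 m or angle between any of dropper, slidebox, jar, stain, beaker, petri's own z axis and vertical above 0.3 rad).
It also fails if it takes over 54 s, if anything falls off the work surface, if the arm or the gripper's body presses on something with over 40 N, if the wrist force passes 120 N, or if a joint passes its speed limit or range.

### The arm

A 6-joint arm with a two-finger parallel gripper is mounted at the origin on the work surface. World frame = base frame: x ahead of the robot, y to its left, z up, the work surface at z = 0. Lengths are in m, angles in rad, forces in N, time in s.
With the tool pointing down it reaches from about 0.35 to 0.925 m from the base axis. Payload 6.4 kg.
Tool frame: the origin (TCP) lies on the centre line of the jaws, within the pads' length; the fingertips stand 22 mm ahead of it and the grasp point (between the pads) lies 3 mm ahead of it; z points along the fingers, y is the line along which they close (so a half turn about z gives the same grasp; the last joint's range is limited). The gripper opens to 94 mm and grips with 3 to 60 N. Pads are 16 mm wide; open, the fingers measure 119 mm over their backs; the gripper's body (75 mm by 177 mm) begins 78 mm behind the grasp point.
Start: joints at [0.929, 0.245, 1.558, -0, 1.339, -0.174], TCP at [0.293, 0.58, 0.227] pointing down, gripper open.
Joint ranges: [-3.13, 3.13], [-1.02, 2.26], [0.13, 2.54], [-0.95, 4.09], [0.21, 2.88], [-2.74, 2.74]. Speed limits (rad/s): [2.57, 2.57, 3.14, 3.14, 3.14, 3.14].

### API

Orientations are given as a unit quaternion [w, x, y, z].
In Python, from plant import status, cams, job gives the robot as it stands. The module is installed in compiled form; this text tells all that it offers.
- The arm moves only by the shell command python3 -m pendant 'ROWS'. ROWS is JSON, a list that holds one entry, the list of rows, each a list of 5 numbers: the shift along the world's x, y, z each as a share of 0.15 m, from -1 to 1, then the turn about the world's z as a share of 90 degrees, from -1 to 1, then the opening, from 0 (shut) to 1 (fully open). A call has 1 to 20 rows; each row is the pose to reach, as a shift and turn from the pose commanded when the call began; what a row does not reach only later rows make up. A row lasts 1/8 s, in which the tool goes at most 62.5 mm and 10.7 degrees, less where a joint would pass 70% of its speed; a pose out of reach is approached as far as the arm can. A call with a number of a shift or a turn outside -1 to 1 is refused whole. A call with a gripper value outside its range is refused whole. The fingers move at their own pace and stop on an object; the grip force is fixed at half the most. Time passes only in rows, so rows that repeat a pose let the fingers close. It gives the time, the measured TCP pose, the force, the opening and the grip force at its end, in the units of the state.
- status.sense(): the state, without advancing time (a new reading comes with each control period).
- cams.read_camera(name): name is "scene" or "top"; returns a dict with "pixels" (400x640x3 uint8, blue, green, red), "camera_matrix" (3x3 intrinsics, pixels), "world_to_cam" (4x4, takes a point from world to camera coordinates). Camera axes: x right, y down, z forward; pixel columns grow to the right and rows downward; lengths in m; the calibration is good to about 2 mm. A picture is of the moment at which its call begins. There is no depth.
- job.sign_off(): hands the job in; it is judged then, once.
Trained networks look in the newest picture that a camera, given by its name, has taken for a name from the list of things; names that differ only in an ending like _2 or _b are one class to them, and where a whole thing is asked for, a point or a joint stands for the part that bears it (a point fixed in the world has none). Each returns a list of dicts, best first, with "confidence" (0 to 1); they miss things now and then, are a little off and sometimes report something else, mostly with a low value. They report only what shows in the picture. A call takes as long as a camera call. They do not tell look-alikes from the thing itself.
- cams.recognise(camera, target): "bbox" ([left, top, width, height] in pixels, round what is visible of it).
- cams.trace(camera, target): "mask" (400x640 bool, what is visible of it) and "bbox" ([left, top, width, height] in pixels, round what is visible of it).
- cams.mark_of(camera, target): "pixel" ([column, row] in pixels: a listed point, or the origin of a listed thing).
The state is a dict: "time_s": time; "qpos": joint angles; "dq": joint speeds; "joint_torque": joint torques, N m; "ee_pos": TCP position; "orientation": TCP orientation; "force": force on the tool from outside, world axes, zero at the start; "ft_torque": the same for the moment, N m; "width": opening from 0.0 (shut) to 1.0 (fully open); "grip_force": force on a finger pad.
Only numpy, scipy, OpenCV 4.12 (cv2) and the standard library are available. Lean on these libraries where they do the work, as an engineer would, in place of code of your own. Each camera call takes 0.05 s, during which the arm holds its last target. There are 200 camera calls.

## Working session

There is one attempt and no reset: what is moved stays moved. The work goes in short steps, Python scripts to look and compute and a shell command to move; the robot and the scene stay as the last step left them, time stands still between calls to the robot, and variables do not carry over. Pictures are saved under pics/ and viewed, at most 10 in all, crops included, and the job is handed in when it is done.

```bash
mkdir -p pics
cat > h.py <<'E'
import numpy as np, cv2
from plant import status, cams, job
def ray(c,px):
    K=np.array(c["camera_matrix"]);T=np.array(c["world_to_cam"])
    d=T[:3,:3].T@np.linalg.inv(K)@[px[0],px[1],1]; o=-T[:3,:3].T@T[:3,3]
    return o,d
def at(c,px,z):
    o,d=ray(c,px); return o+d*(z-o[2])/d[2]
def proj(c,p):
    K=np.array(c["camera_matrix"]);T=np.array(c["world_to_cam"])
    q=K@(T[:3,:3]@np.array(p)+T[:3,3]); return q[:2]/q[2]
E
python3 - <<'E'
from h import *
Z=dict(press=0,window=.14,paddle=.12,carrier_end=.022,dropper=0,slidebox=0,jar=0,stain=0,beaker=0,petri=0)
for n in("scene","top"):
    c=cams.read_camera(n); cv2.imwrite(f"pics/{n}0.png",c["pixels"])
    print(n,ray(c,(320,200))[0].round(3))
    for t,z in Z.items():
        for r in cams.mark_of(n,t)[:3]: print(t,round(r["confidence"],2),np.round(r["pixel"],1),at(c,r["pixel"],z).round(4))
s=status.sense();print(s["time_s"],s["ee_pos"],s["orientation"],s["force"])
E
```

```text
scene [0.911 0.684 1.041]
press 0.95 [326.  223.2] [0.5577 0.0706 0.    ]
window 0.91 [330.5 193.5] [0.5419 0.0683 0.14  ]
window 0.67 [439.2 265.1] [0.4164 0.4087 0.14  ]
paddle 0.78 [328.4 195.7] [0.5434 0.0588 0.12  ]
carrier_end 0.85 [375.3 174.1] [ 0.3166 -0.0104  0.022 ]
carrier_end 0.7 [328.1 197.6] [ 0.5091 -0.0013  0.022 ]
carrier_end 0.57 [301.1 171.7] [ 0.534  -0.1456  0.022 ]
dropper 0.7 [332.3 140.1] [ 0.3497 -0.2472  0.    ]
dropper 0.64 [360.1 211. ] [0.4369 0.0835 0.    ]
slidebox 0.81 [270.6 193.5] [ 0.6609 -0.1267  0.    ]
jar 0.81 [439.8 268.1] [0.3444 0.3746 0.    ]
stain 0.82 [386.5 289.6] [0.5205 0.3533 0.    ]
beaker 0.81 [353.3 308.9] [0.633  0.3553 0.    ]
petri 0.57 [331.2 140.1] [ 0.3534 -0.2493  0.    ]
top [0.362 0.064 1.552]
press 0.95 [319.7 213.1] [0.5385 0.0628 0.    ]
press 0.38 [381.6 213.7] [ 0.5339 -0.1402  0.    ]
window 0.71 [315.8 201.8] [0.5568 0.0742 0.14  ]
window 0.49 [372.1 179.5] [ 0.6224 -0.0961  0.14  ]
paddle 0.66 [317.3 207.3] [0.5426 0.07   0.12  ]
carrier_end 0.63 [343.2 285.5] [ 0.3035 -0.0089  0.022 ]
carrier_end 0.62 [383.1 210.4] [ 0.5422 -0.1425  0.022 ]
dropper 0.45 [314.1 241.6] [0.4452 0.0822 0.    ]
slidebox 0.87 [374.6 177.7] [ 0.6542 -0.1205  0.    ]
jar 0.56 [225.7 272.6] [0.3484 0.3697 0.    ]
jar 0.26 [314.  201.1] [0.5785 0.0811 0.    ]
stain 0.75 [231.2 217.5] [0.5276 0.3536 0.    ]
beaker 0.57 [229.3 181.5] [0.6477 0.3611 0.    ]
petri 0.66 [421.2 274. ] [ 0.3364 -0.2625  0.    ]
1.1 [0.29307971 0.58017414 0.22743715] [ 2.83615698e-06  2.31759147e-01  9.72773199e-01 -2.22497357e-05] [-0.18563258 -0.31155228 -0.37623125]
```

View pics/scene0.png

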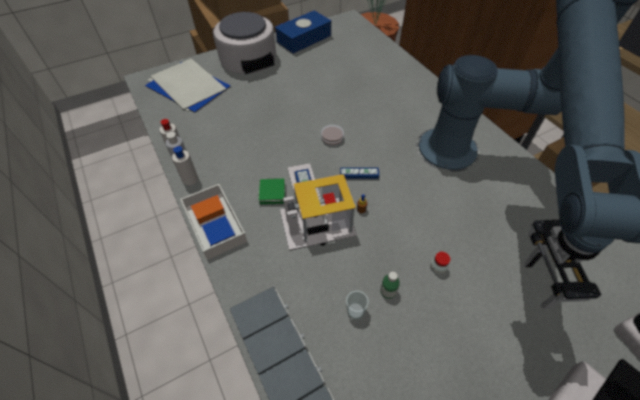

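View pics/top0.png

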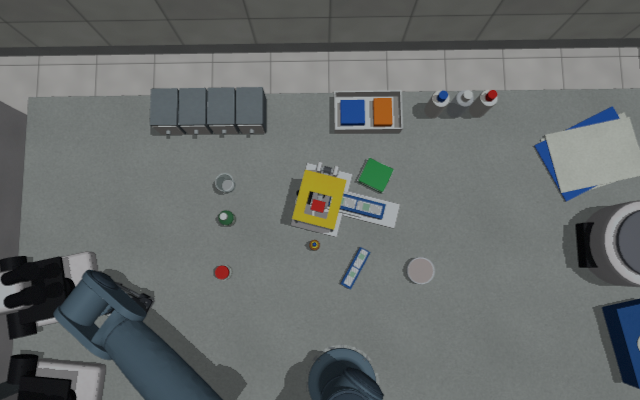

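The pictures show the press at about (320,200) in the top view. Its carrier sticks out to the right (about x 345–385, y 195–215), and the smaller look-alike lies loose at (355,268). Next I measure the pose from the yellow plate and the carrier.

Run:
```python
from h import *
from scipy.optimize import minimize
ims=[]
obs={}
for n,(x0,y0) in dict(top=(285,155),scene=(260,150)).items():
    c=cams.read_camera(n);im=c["pixels"];h=cv2.cvtColor(im,cv2.COLOR_BGR2HSV)
    m=cv2.inRange(h,(20,150,100),(35,255,255))
    k,l,st,ce=cv2.connectedComponentsWithStats(m);i=1+np.argmax(st[1:,4]);m=(l==i).astype(np.uint8)
    cn=max(cv2.findContours(m,0,1)[0],key=cv2.contourArea)
    print(n,"yellow area",st[i]);obs[n]=(c,m)
    red=cv2.inRange(h,(0,150,80),(8,255,255))[y0:y0+80,x0:x0+110]; print("red",np.argwhere(red).mean(0)[::-1]+[x0,y0])
    blue=cv2.inRange(h,(100,120,50),(125,255,255)); blue[:y0]=0;blue[y0+80:]=0;blue[:,:x0]=0;blue[:,x0+130:]=0
    k,l,st,ce=cv2.connectedComponentsWithStats(blue)
    for j in range(1,k):
        if st[j,4]>15:
            r=cv2.boxPoints(cv2.minAreaRect(np.argwhere(l==j)[:,::-1].astype(np.float32)))
            print("blue",st[j],[at(c,p,.036)[:2].round(3).tolist() for p in r])
    ims.append(cv2.resize(im[y0:y0+95,x0:x0+130],None,fx=6,fy=6,interpolation=cv2.INTER_CUBIC))
    cv2.imwrite(f"pics/{n}1.png",ims[-1])
def pts(p,rect,z):
    c,s=np.cos(p[2]),np.sin(p[2]);x0,x1,y0,y1=rect
    return [(p[0]+c*a-s*b,p[1]+s*a+c*b,z) for a,b in((x0,y0),(x1,y0),(x1,y1),(x0,y1))]
def cost(p,ns):
    t=0
    for n in ns:
        c,m=obs[n];S=8
        o=np.zeros(m.shape,np.float32)
        big=np.zeros((800,1040),np.uint8);X0,Y0=260,150
        for rect,v in(((-.06,.095,-.065,.065),1),((-.035,.035,-.035,.035),0)):
            q=np.array([proj(c,a) for a in pts(p,rect,.14)]);q=((q+.5-[X0,Y0])*S*16-8).round().astype(int)
            cv2.fillPoly(big,[q],v*255,shift=4)
        lo=cv2.resize(big,(130,100),interpolation=cv2.INTER_AREA)/255.
        t+=np.abs(lo-m[Y0:Y0+100,X0:X0+130]).sum()
    return t
for ns in(["top"],["scene"],["top","scene"]):
    b=min((minimize(cost,[.545,.068,y],args=(ns,),method="Nelder-Mead",options=dict(initial_simplex=[[.545,.068,y],[.56,.068,y],[.545,.08,y],[.545,.068,y+.1]])) for y in(-.35,-.2,-.1)),key=lambda r:r.fun)
    print(ns,b.x.round(4),b.fun)
```

```text
top yellow area [ 292  170   54   59 1618]
red [317.66923077 205.49230769]
blue [340 194  45  25 243] [[0.549, -0.002], [0.597, -0.015], [0.562, -0.148], [0.514, -0.134]]
scene yellow area [ 295  175   60   43 1342]
red [328.95789474 197.87368421]
blue [346 174  32   4  91] [[0.411, -0.05], [0.319, 0.002], [0.327, 0.013], [0.418, -0.039]]
['top'] [ 0.5482  0.0688 -0.2617] 97.16078431372549
['scene'] [ 0.5467  0.0679 -0.2632] 102.31764705882352
['top', 'scene'] [ 0.5476  0.0686 -0.2648] 214.8
```

View pics/top1.png

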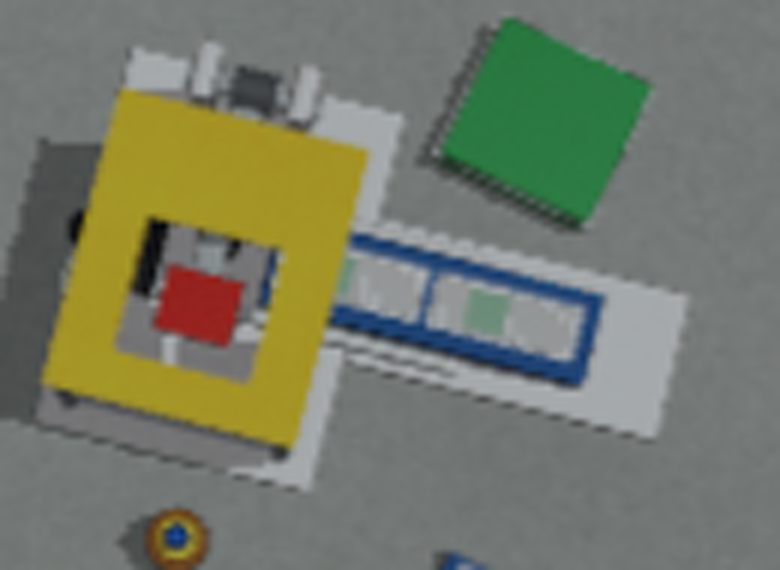

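View pics/scene1.png

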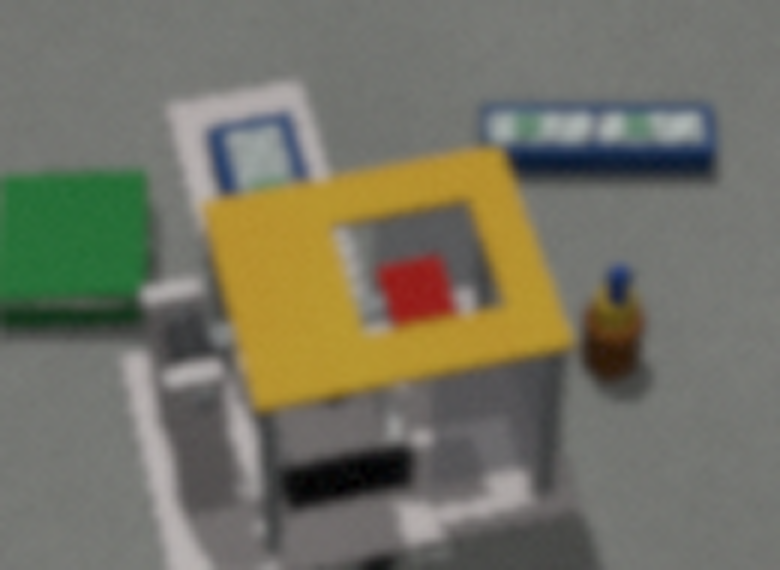

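```bash
R='' ; python3 -m pendant '[[[0.16,-0.5,0,-0.09,0],[0.31,-1,0,-0.174,0],[0.31,-1,0,-0.174,0],[0.31,-1,0,-0.174,0]]]' && python3 -m pendant '[[[0.16,-0.5,0,-0.09,0],[0.31,-1,0,-0.174,0],[0.31,-1,0,-0.174,0],[0.31,-1,0,-0.174,0]]]'
```

```text
time_s: 1.7
ee_pos: [0.3402, 0.4288, 0.2277]
orientation: [0.0, 0.363, 0.932, 0.0]
force: [0.5, 1.0, 0.1]
width: 0.607
grip_force: 0.0
time_s: 2.2
ee_pos: [0.3867, 0.2798, 0.2278]
orientation: [0.0, 0.487, 0.874, 0.0]
force: [-0.3, 0.1, 0.6]
width: 0.187
grip_force: 0.0
```

```bash
python3 -m pendant '[[[0.16,-0.5,0,-0.09,0],[0.31,-1,0,-0.174,0],[0.31,-1,0,-0.174,0],[0.31,-1,0,-0.174,0]]]' && python3 -m pendant '[[[0.16,-0.5,0,-0.09,0],[0.31,-1,0,-0.174,0],[0.31,-1,0,-0.174,0],[0.31,-1,0,-0.174,0]]]' && python3 -m pendant '[[[0.16,-0.5,0,-0.09,0],[0.31,-1,0,-0.174,0],[0.31,-1,0,-0.174,0],[0.31,-1,0,-0.174,0],[0.31,-1,0,-0.174,0]]]'
python3 - <<'E'
from h import *
s=status.sense();w,x,y,z=s["orientation"];print(s["ee_pos"],s["qpos"],"tool y angle",np.degrees(np.arctan2(1-2*(x*x+z*z),2*(x*y-w*z))))
c=cams.read_camera("top");cv2.imwrite("pics/top2.png",cv2.resize(c["pixels"][155:255,285:415],None,fx=6,fy=6,interpolation=2))
E
```

```text
time_s: 2.7
ee_pos: [0.4333, 0.1303, 0.2277]
orientation: [-0.0, 0.601, 0.799, 0.0]
force: [0.5, 0.8, -0.4]
width: 0.005
grip_force: 0.0
time_s: 3.2
ee_pos: [0.4799, -0.0192, 0.2274]
orientation: [-0.0, 0.704, 0.71, 0.0]
force: [-0.8, 0.3, -0.2]
width: 0.005
grip_force: 0.0
time_s: 3.82
ee_pos: [0.5258, -0.1672, 0.2272]
orientation: [-0.001, 0.793, 0.609, 0.0]
force: [0.8, -0.6, -0.3]
width: 0.006
grip_force: 0.0
[ 0.52575051 -0.16720936  0.2271571 ] [-5.13758502e-01  1.62302032e-02  1.81053369e+00  6.36677287e-04
  1.31586214e+00 -2.53005499e-01] tool y angle -14.949243366154818
```

```bash
python3 -m pendant '[[[0.02,-0.04,-0.3,0,0],[0.02,-0.04,-0.6,0,0],[0.02,-0.04,-0.9,0,0],[0.02,-0.04,-1,0,0],[0.02,-0.04,-1,0,0]]]' && python3 -m pendant '[[[0,0,-0.12,0,0],[0,0,-0.24,0,0],[0,0,-0.24,0,0],[0,0,-0.24,0,0]]]'
python3 - <<'E'
from h import *
c=cams.read_camera("scene");a=c["pixels"][130:230,250:380]
d=cams.read_camera("top");b=d["pixels"][155:255,305:435]
cv2.imwrite("pics/both2.png",cv2.resize(np.vstack([a,b]),None,fx=3,fy=3,interpolation=2))
s=status.sense();print(s["ee_pos"])
E
```

```text
time_s: 4.5
ee_pos: [0.5285, -0.1748, 0.0774]
orientation: [-0.0, 0.794, 0.609, -0.0]
force: [-0.1, 0.5, 1.1]
width: 0.003
grip_force: 0.0
time_s: 5.0
ee_pos: [0.5288, -0.176, 0.0416]
orientation: [0.0, 0.794, 0.608, 0.0]
force: [-0.6, 0.8, 0.1]
width: 0.007
grip_force: 0.0
[ 0.52902984 -0.17609708  0.04202365]
```

View pics/both2.png

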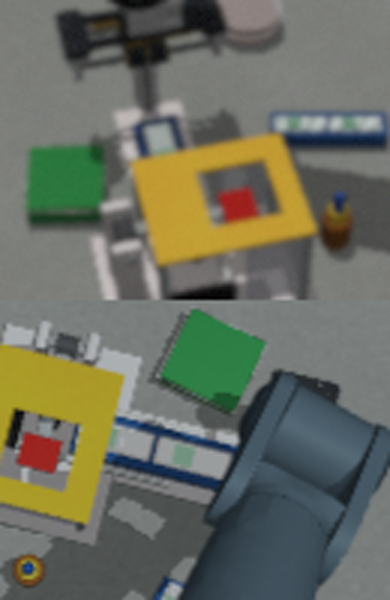

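Fingers closed stand just behind the carrier's free end, in line with it, and nothing else is close. Now the push.

```bash
python3 -m pendant '[[[0.025,0.09,0,0,0],[0.04,0.15,0,0,0],[0.05,0.19,0,0,0],[0.06,0.23,0,0,0],[0.073,0.27,0,0,0],[0.084,0.31,0,0,0],[0.095,0.35,0,0,0],[0.105,0.39,0,0,0],[0.116,0.43,0,0,0],[0.127,0.47,0,0,0],[0.13,0.483,0,0,0],[0.13,0.483,0,0,0]]]'
```

```text
time_s: 6.6
ee_pos: [0.548, -0.1028, 0.0412]
orientation: [-0.0, 0.794, 0.608, 0.0]
force: [1.4, -1.6, 0.8]
width: 0.004
grip_force: 0.7
```

```bash
python3 -m pendant '[[[0.005,0.02,0,0,0],[0.01,0.035,0,0,0],[0.013,0.05,0,0,0],[0.013,0.05,0,0,0]]]'; python3 -m pendant '[[[0.003,0.01,0,0,0],[0.003,0.01,0,0,0]]]';python3 -m pendant '[[[0.003,0.01,0,0,0],[0.003,0.01,0,0,0]]]'
```

```text
time_s: 7.1
ee_pos: [0.5494, -0.0977, 0.0412]
orientation: [0.001, 0.794, 0.609, -0.002]
force: [-3.2, -10.4, 2.0]
width: 0.007
grip_force: 5.8
time_s: 7.35
ee_pos: [0.5494, -0.0976, 0.0412]
orientation: [0.002, 0.793, 0.609, -0.003]
force: [-5.9, -15.8, 2.2]
width: 0.006
grip_force: 8.7
time_s: 7.6
ee_pos: [0.5494, -0.0975, 0.0412]
orientation: [0.002, 0.793, 0.609, -0.004]
force: [-8.3, -22.4, 1.0]
width: 0.006
grip_force: 11.6
```

```bash
python3 -m pendant '[[[-0.03,-0.1,0,0,0],[-0.07,-0.25,0,0,0],[-0.07,-0.25,0.2,0,0],[-0.07,-0.25,0.6,0,0],[-0.07,-0.25,1,0,0],[-0.07,-0.25,1,0,0]]]'; python3 -m pendant '[[[-0.1,-0.3,0.05,0,0],[-0.2,-0.6,0.1,0,0],[-0.2,-0.6,0.1,0,0],[-0.2,-0.6,0.1,0,0]]]'
python3 - <<'E'
from h import *
c=cams.read_camera("scene");a=c["pixels"][130:230,250:380]
d=cams.read_camera("top");b=d["pixels"][155:255,305:435]
cv2.imwrite("pics/both3.png",cv2.resize(np.vstack([a,b]),None,fx=3,fy=3,interpolation=2))
s=status.sense();print(s["ee_pos"])
g=lambda x,y,z:np.array([.5476+.9654*x+.2609*y,.0686-.2609*x+.9654*y,z])
for n,C in(("scene",c),("top",d)):
  print(n,"pred end top corners",[proj(C,g(x,y,.036)).round(1).tolist() for y in(-.15,-.16) for x in(.02,.07)])
  for r in cams.mark_of(n,"carrier_end"):
    p=at(C,r["pixel"],.022)-g(0,0,.022);print(round(r["confidence"],2),r["pixel"],"press xy",(.9654*p[0]-.2609*p[1]).round(4),(.2609*p[0]+.9654*p[1]).round(4))
E
```

```text
time_s: 8.35
ee_pos: [0.5434, -0.1309, 0.1971]
orientation: [0.004, 0.794, 0.608, 0.003]
force: [-0.1, 0.0, -0.3]
width: 0.003
grip_force: 0.0
time_s: 8.85
ee_pos: [0.51, -0.2192, 0.2049]
orientation: [-0.002, 0.794, 0.608, 0.0]
force: [0.4, -0.4, 0.8]
width: 0.003
grip_force: 0.0
[ 0.51033676 -0.21889606  0.20529324]
scene pred end top corners [[311.4, 180.7], [296.8, 183.6], [310.7, 178.5], [296.1, 181.3]]
0.73 [377.1, 177.5] press xy -0.2033 -0.1204
top pred end top corners [[364.7, 214.6], [368.4, 199.6], [367.8, 215.4], [371.5, 200.4]]
0.85 [367.6, 207.2] press xy 0.0475 -0.1542
0.73 [344.9, 284.9] press xy -0.2122 -0.1433
```

View pics/both3.png

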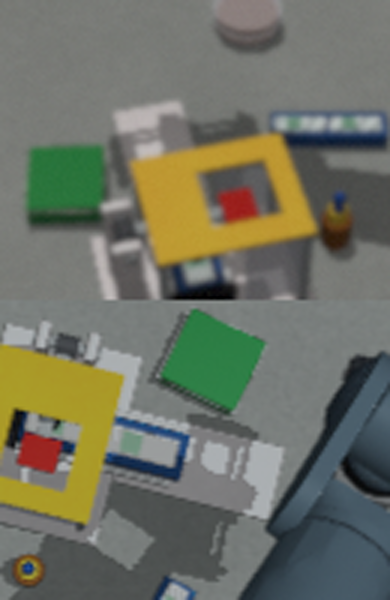

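Run:
```python
from h import *
d=cams.read_camera("top");h=cv2.cvtColor(d["pixels"],cv2.COLOR_BGR2HSV)
b=cv2.inRange(h,(100,120,50),(125,255,255));b[:190]=0;b[222:]=0;b[:,:335]=0;b[:,375:]=0
k,l,st,_=cv2.connectedComponentsWithStats(b)
j=1+np.argmax(st[1:,4]);P=np.argwhere(l==j)[:,::-1].astype(np.float32)
for p in cv2.boxPoints(cv2.minAreaRect(P)):
    q=at(d,p,.036)-[.5476,.0686,0];print((.9654*q[0]-.2609*q[1]).round(4),(.2609*q[0]+.9654*q[1]).round(4))
# paddle centre
r=cv2.inRange(h,(0,150,80),(8,255,255));Q=np.argwhere(r[190:225,300:340])[:,::-1]+[300,190]
print("paddle",at(d,Q.mean(0),.12),len(Q)); print(status.sense()["time_s"])
```

```text
0.0201 -0.0681
0.069 -0.0679
0.0692 -0.1474
0.0205 -0.1473
paddle [0.54791718 0.06877257 0.12      ] 128
9.1
```

Carrier is home: its end measures about -0.147 m, and the finger went solid there. Moving above the window now.

```bash
python3 -m pendant '[[[0.06,0.4,0.1,0,0],[0.12,0.8,0.1,0,0],[0.126,0.96,0.1,0,0],[0.126,0.96,0.1,0,0]]]'; python3 -m pendant '[[[0.06,0.4,0,0,0],[0.12,0.8,0,0,0],[0.126,0.96,0,0,0],[0.126,0.96,0,0,0],[0.126,0.96,0,0,0],[0.126,0.96,0,0,0]]]'; python3 -c "
from h import *
s=status.sense();print(s['ee_pos'],s['orientation'],s['force'])"
```

```text
time_s: 9.6
ee_pos: [0.5294, -0.0745, 0.2214]
orientation: [-0.0, 0.793, 0.61, 0.0]
force: [-0.1, -0.3, -0.2]
width: 0.006
grip_force: 0.0
time_s: 10.35
ee_pos: [0.5484, 0.0662, 0.2214]
orientation: [0.0, 0.794, 0.607, -0.0]
force: [0.3, -0.0, 0.4]
width: 0.005
grip_force: 0.0
[0.5483751  0.06624449 0.22144836] [ 7.59550633e-05  7.94492231e-01  6.07274308e-01 -5.56712861e-05] [ 0.34559117 -0.02482994  0.44572839]
```

```bash
python3 -m pendant '[[[0,0.015,-0.1,0,0],[0,0.015,-0.2,0,0],[0,0.015,-0.3,0,0],[0,0.015,-0.4,0,0],[0,0.015,-0.46,0,0],[0,0.015,-0.46,0,0]]]'; python3 -m pendant '[[[0,0,-0.06,0,0],[0,0,-0.11,0,0],[0,0,-0.13,0,0],[0,0,-0.15,0,0],[0,0,-0.15,0,0]]]'; python3 -c "
from h import *
s=status.sense();print(s['ee_pos'],s['orientation'],s['force'])"
```

```text
time_s: 11.1
ee_pos: [0.5478, 0.07, 0.1515]
orientation: [-0.001, 0.794, 0.608, -0.001]
force: [-0.4, -0.4, -0.6]
width: 0.006
grip_force: 0.0
time_s: 11.72
ee_pos: [0.5489, 0.0699, 0.1309]
orientation: [0.0, 0.794, 0.608, 0.001]
force: [-1.2, 0.2, 6.2]
width: 0.001
grip_force: 3.3
[0.5488837  0.06989942 0.13092461] [4.10107504e-04 7.93885503e-01 6.08066924e-01 5.06441305e-04] [-1.16059818  0.24497413  6.20758873]
```

```bash
python3 -m pendant '[[[0,0,-0.02,0,0],[0,0,-0.04,0,0],[0,0,-0.05,0,0],[0,0,-0.05,0,0]]]'; python3 -m pendant '[[[0,0,-0.015,0,0],[0,0,-0.015,0,0]]]'; python3 -m pendant '[[[0,0,-0.015,0,0],[0,0,-0.015,0,0]]]'
```

```text
time_s: 12.22
ee_pos: [0.5492, 0.0698, 0.1242]
orientation: [0.001, 0.794, 0.608, 0.001]
force: [-2.1, 0.1, 9.0]
width: 0.005
grip_force: 4.6
time_s: 12.48
ee_pos: [0.5494, 0.0698, 0.1237]
orientation: [0.001, 0.794, 0.608, 0.0]
force: [-8.5, 0.4, 19.8]
width: 0.004
grip_force: 10.1
time_s: 12.72
ee_pos: [0.5495, 0.0699, 0.1232]
orientation: [0.001, 0.794, 0.608, 0.0]
force: [-13.4, 0.2, 28.5]
width: 0.001
grip_force: 15.7
```

Solid at the stop (29 N). Hold it over 2 s, then withdraw straight up.

```bash
python3 -m pendant '[[[0,0,0,0,0],[0,0,0,0,0],[0,0,0,0,0],[0,0,0,0,0],[0,0,0,0,0],[0,0,0,0,0],[0,0,0,0,0],[0,0,0,0,0],[0,0,0,0,0],[0,0,0,0,0],[0,0,0,0,0],[0,0,0,0,0],[0,0,0,0,0],[0,0,0,0,0],[0,0,0,0,0],[0,0,0,0,0],[0,0,0,0,0],[0,0,0,0,0]]]'; python3 -m pendant '[[[0,0,0.06,0,0],[0,0,0.15,0,0],[0,0,0.3,0,0],[0,0,0.5,0,0],[0,0,0.7,0,0],[0,0,0.9,0,0],[0,0,0.9,0,0],[0,0,0.9,0,0]]]'; python3 -m pendant '[[[0,-0.4,0,0,0],[0,-0.8,0,0,0],[0,-1,0,0,0],[0,-1,0,0,0],[0,-1,0,0,0]]]'; python3 -m pendant '[[[0,-0.4,0,0,0],[0,-0.8,0,0,0],[0,-1,0,0,0],[0,-1,0,0,0],[0,-1,0,0,0]]]'
python3 - <<'E'
from h import *
c=cams.read_camera("scene");a=c["pixels"][130:230,250:380]
d=cams.read_camera("top");b=d["pixels"][155:255,285:415]
cv2.imwrite("pics/both4.png",cv2.resize(np.vstack([a,b]),None,fx=3,fy=3,interpolation=2))
h=cv2.cvtColor(d["pixels"],cv2.COLOR_BGR2HSV)
r=cv2.inRange(h,(0,150,80),(8,255,255));Q=np.argwhere(r[190:225,300:340])[:,::-1]+[300,190]
print("paddle",at(d,Q.mean(0),.12),len(Q)); print(status.sense()["time_s"])
E
```

```text
time_s: 14.98
ee_pos: [0.5495, 0.0699, 0.1232]
orientation: [0.001, 0.794, 0.608, 0.0]
force: [-12.6, 0.4, 30.3]
width: 0.003
grip_force: 15.6
time_s: 15.98
ee_pos: [0.5475, 0.0699, 0.2513]
orientation: [-0.001, 0.794, 0.608, -0.001]
force: [0.2, -0.7, -0.2]
width: 0.004
grip_force: 0.0
time_s: 16.6
ee_pos: [0.5477, -0.0792, 0.2516]
orientation: [-0.001, 0.794, 0.608, -0.0]
force: [0.9, 0.2, -0.0]
width: 0.005
grip_force: 0.0
time_s: 17.23
ee_pos: [0.5484, -0.2283, 0.2525]
orientation: [-0.001, 0.793, 0.609, 0.0]
force: [-0.1, 0.4, 0.0]
width: 0.006
grip_force: 0.0
paddle [0.54791718 0.06877257 0.12      ] 128
17.325
```

View pics/both4.png

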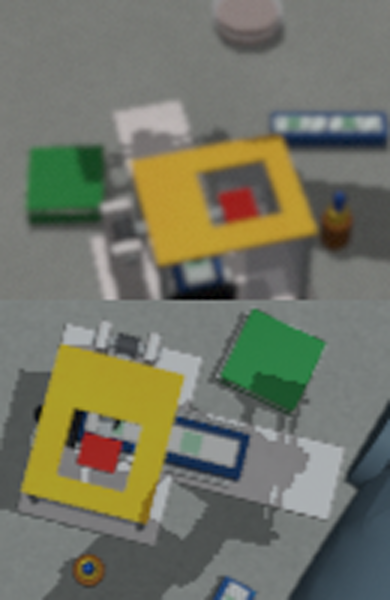

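The paddle is back up at exactly its earlier pixels (centre at about (100,453) in the crop). The carrier is still home, and the box and dropper haven't moved.

```bash
python3 -c "
from plant import job;print(job.sign_off())"
```

```text
the job is handed in; nothing more can be done
None
```

I pushed the carrier home against its stop, held the lever at its lower stop for over 2 s and let it spring back, then handed the job in at about 17 s; the sign-off returned no verdict.

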